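# Call the packer and point out the broken pastry and the scrap bowl

## Task

Call the packer by pressing the call button fully in and letting it go, then show what is to be thrown away: point down at the middle of the one broken (C-shaped) ring pastry, fingertips a few centimetres above it, and dwell there about two seconds; then point in the same way, just above the mouth, at the middle of the wide shallow scrap bowl, dwell about two seconds, and finish still pointing there. Do not touch, shift or pick up any pastry, the tray, the bowl, the pot or the jar, and do not bring the fingertips down low over any other pastry, the pot or the jar.

Things in the scene. Friction and masses are not known exactly. Their poses are not given: they have to be found in the camera images.
- bell (a joint): The press of the packer's call button, in m: 0 released, 0.006 fully in. A spring returns it; fully in takes about 5 N.
- bell_top (a point): Centre of the top face of the call button, a round bare-steel push cap of 40 mm diameter in a grey round collar on top of a white plastic box (90 x 90 mm, 45 mm high) fixed to the table; this point is 67 mm above the table when released and sinks by up to 6 mm as it is pressed straight down. It may be in any of four places, two to the left of the tray and two to the right.
- broken_ring: The broken ring pastry: like the others (90 mm outer diameter, 28 mm high, 28 mm thick round bar) but a piece is missing, leaving a gap about 26 mm wide, so from above it is a letter-C shape open on one side, the gap facing any way. Loose on the tray in any of its six places; origin at the centre of the ring (in the hole) on the underside, z up. Its top is 28 mm above the origin.
- ring1: An unbroken ring pastry, 90 mm outer diameter, 28 mm high, with a closed round 34 mm hole; same baked dough with dark chocolate strokes as the other rings. Loose on the tray; origin at the centre of the hole on the underside, z up.
- ring2: An unbroken ring pastry, 90 mm outer diameter, 28 mm high, with a closed round 34 mm hole; same baked dough with dark chocolate strokes as the other rings. Loose on the tray; origin at the centre of the hole on the underside, z up.
- ring3: An unbroken ring pastry, 90 mm outer diameter, 28 mm high, with a closed round 34 mm hole; same baked dough with dark chocolate strokes as the other rings. Loose on the tray; origin at the centre of the hole on the underside, z up.
- ring4: An unbroken ring pastry, 90 mm outer diameter, 28 mm high, with a closed round 34 mm hole; same baked dough with dark chocolate strokes as the other rings. Loose on the tray; origin at the centre of the hole on the underside, z up.
- ring5: An unbroken ring pastry, 90 mm outer diameter, 28 mm high, with a closed round 34 mm hole; same baked dough with dark chocolate strokes as the other rings. Loose on the tray; origin at the centre of the hole on the underside, z up.
- tray: Dark steel baking tray lined with pale paper, 270 x 370 mm, rim 16 mm high, inner floor 4 mm above its underside, fixed on the table. Origin at the centre of the underside; x along the short side. Six pastries lie on it in two rows of three, about 115 mm apart.
- bowl: The scrap bowl: wide shallow round steel bowl, 130 mm across the rim, 55 mm high, empty. Origin at the centre of the underside, z up, so the centre of its mouth is 55 mm above the origin. Loose beside the tray, on either side.
- pot: Bystander: narrow straight-sided steel pot, 100 mm across, 95 mm high, open on top. Origin at the centre of the underside. Loose beside the tray.
- jar: Bystander: closed amber glass jar with a steel cap, 76 mm diameter, 105 mm high. Origin at the centre of the underside. Loose beside the tray.
Mind the look-alikes: they are no part of the job. Leave any yellow look-alike of the part that bears bell alone. What is shaped like the bowl but turquoise is not meant.

How it is judged (in metres and radians):
On the way, in this order (a step that is already met when the one before it is completed fails the run):
1. the call button is pressed in (at least 4.5 of its 6 mm) (value of joint bell above 0.0045 m), for 0.1 s.
2. the button is let go, and the tool point dwells 1.5 s over the middle of the broken ring (within 30 mm sideways, TCP no more than 80 mm above its top) (value of joint bell below 0.0015 m and horizontal distance between the grasp point and broken_ring below 0.03 m and z of the grasp point in the frame of broken_ring between 0.033 and 0.108 m), for 1.5 s.
3. the tool point dwells 1.5 s over the middle of the scrap bowl (within 35 mm sideways, TCP no more than 80 mm above the rim) (horizontal distance between the grasp point and bowl below 0.035 m and z of the grasp point in the frame of bowl between 0.06 and 0.135 m), for 1.5 s.
At the end, for the whole second after the job is handed in: The tool point is still over the middle of the scrap bowl (TCP within 35 mm sideways and 5 to 80 mm above the rim), the button is out again (under 1.5 mm), and all pastries, bowl, pot and jar are where they were (within 6 mm) (all of step 3 and value of joint bell below 0.0015 m and distance of each of broken_ring, ring1, ring2, ring3, ring4, ring5, bowl, pot, jar from where it was at the start of the episode below 0.006 m); the robot touches nothing.
It fails at once if the robot touches a pastry, the tray, the bowl, the pot or the jar (over 0.3 N) (contact force between any of the fingers, the arm and broken_ring above 0.3 N or contact force between any of the fingers, the arm and ring1 above 0.3 N or contact force between any of the fingers, the arm and ring2 above 0.3 N or contact force between any of the fingers, the arm and ring3 above 0.3 N or contact force between any of the fingers, the arm and ring4 above 0.3 N or contact force between any of the fingers, the arm and ring5 above 0.3 N or contact force between any of the fingers, the arm and bowl above 0.3 N or contact force between any of the fingers, the arm and pot above 0.3 N or contact force between any of the fingers, the arm and jar above 0.3 N or contact force between any of the fingers, the arm and tray above 0.3 N).
It fails at once if a pastry, bowl, pot or jar is shifted or lifted (over 10 mm) (distance of any of broken_ring, ring1, ring2, ring3, ring4, ring5, bowl, pot, jar from where it was at the start of the episode above 0.01 m).
It fails at once if the tool point comes down low (TCP under 70 mm above its top, within 25 mm sideways of its middle) over an unbroken pastry, the pot or the jar ((horizontal distance between the grasp point and ring1 below 0.025 m and z of the grasp point in the frame of ring1 below 0.098 m) or (horizontal distance between the grasp point and ring2 below 0.025 m and z of the grasp point in the frame of ring2 below 0.098 m) or (horizontal distance between the grasp point and ring3 below 0.025 m and z of the grasp point in the frame of ring3 below 0.098 m) or (horizontal distance between the grasp point and ring4 below 0.025 m and z of the grasp point in the frame of ring4 below 0.098 m) or (horizontal distance between the grasp point and ring5 below 0.025 m and z of the grasp point in the frame of ring5 below 0.098 m) or (horizontal distance between the grasp point and pot below 0.025 m and z of the grasp point in the frame of pot below 0.165 m) or (horizontal distance between the grasp point and jar below 0.025 m and z of the grasp point in the frame of jar below 0.175 m)).
It also fails if it takes over 53 s, if anything falls off the work surface, if the arm or the gripper's body presses on something with over 40 N, if the wrist force passes 120 N, or if a joint passes its speed limit or range.

## Robot

A 7-joint arm with a two-finger parallel gripper is mounted at the origin on the work surface. World frame = base frame: x ahead of the robot, y to its left, z up, the work surface at z = 0. Lengths are in mm, angles in rad, forces in N, time in s.
With the tool pointing down it reaches from about 375 to 925 mm from the base axis. Payload 3.1 kg.
Tool frame: the origin (TCP) lies between the finger pads, 19 mm behind the fingertips; this is the grasp point; z points along the fingers, y is the line along which they close (so a half turn about z gives the same grasp; the last joint's range is limited). The gripper opens to 85 mm and grips with 20 to 120 N. Pads are 22 mm wide; open, the fingers measure 114 mm over their backs; the gripper's body (76 mm by 85 mm) begins 54 mm behind the grasp point. The pads swing forward as they close: fully open they stand 13 mm farther back than shut.
Start: joints at [1.192, 0.383, 0.044, 1.598, -0.018, 1.161, -0.05], TCP at [180.15, -624.539, 249.969] pointing down, gripper open.
Joint ranges: [-2.61, 2.61], [-0.41, 2.15], [-1.48, 1.57], [0, 2.5], [-1.57, 4.71], [0.05, 1.97], [-2.85, 2.85]. Speed limits (rad/s): [2.79, 2.79, 3.14, 3.14, 3.14, 3.14, 3.14].

## Interface

Orientations are given as [roll, pitch, yaw] about the fixed x, y, z axes, in that order (R = Rz(yaw) Ry(pitch) Rx(roll)).
In Python, from bench import bot gives the robot as it stands.
- The arm moves only by the shell command python3 -m creep 'ROWS' [OPENING]. ROWS is JSON, a list of rows, each an object with "delta_pos": the shift along the world's x, y, z each as a share of 0.5 m, from -1 to 1, a list of three; "delta_rot": the turn, a rotation vector about the world's x, y, z each as a share of 180 degrees, from -1 to 1, a list of three. A call has exactly 5 rows; each row shifts and turns the commanded pose from where the row before left it; what a row does not reach is not made up. A row lasts 1/8 s, in which the tool goes at most 62.5 mm and 10.7 degrees, less where a joint would pass 70% of its speed; a pose out of reach is approached as far as the arm can. A call with a number of a shift or a turn outside -1 to 1 is refused whole. A call with a gripper value outside its range is refused whole. OPENING is the opening, from -1 (shut) to 1 (fully open), set as the call begins (- or left out, the last holds). The fingers move at their own pace and stop on an object; the grip force is fixed at half the most. Time passes only in rows, so rows that do not move let the fingers close, or fill a call up. It gives the time, the measured TCP pose, the force, the opening and the grip force at its end, in the units of the state.
- bot.state(): the state, without advancing time (a new reading comes with each control period).
- bot.capture(name): name is "side" or "top"; returns a dict with "frame" (420x560x3 uint8, blue, green, red), "fovy" (degrees; the focal length in pixels is half the picture's height over the tangent of half this angle, whatever the lens; pixels are square), "cx", "cy" (the principal point, pixels), "R" (3x3) and "t" (3): a world point X has camera coordinates R X + t. Camera axes: x right, y down, z forward; pixel columns grow to the right and rows downward; lengths in mm; the calibration is good to about 2 mm. A picture is of the moment at which its call begins. There is no depth.
- bot.hand_in(): hands the job in; it is judged then, once.
The state is a dict: "time": time; "joints": joint angles; "joint_vel": joint speeds; "joint_torque": joint torques, N m; "position": TCP position; "eef_rot": TCP orientation; "ft_force": force on the tool from outside, world axes, zero at the start; "ft_torque": the same for the moment, N m; "opening": finger opening in mm; "grasp_force": force on a finger pad.
Only numpy, scipy, OpenCV 4.12 (cv2) and the standard library are available. Lean on these libraries where they do the work, as an engineer would, in place of code of your own. Each camera call takes 0.05 s, during which the arm holds its last target. There are 200 camera calls.

## Working session

There is one attempt and no reset: what is moved stays moved. The work goes in short steps, Python scripts to look and compute and a shell command to move; the robot and the scene stay as the last step left them, time stands still between calls to the robot, and variables do not carry over. Pictures are saved under pics/ and viewed, at most 10 in all, crops included, and the job is handed in when it is done.

```bash
mkdir -p pics
python3 - <<'E'
from bench import bot
import cv2,numpy as np,pickle
for n in("side","top"):
    c=bot.capture(n); cv2.imwrite(f"pics/{n}0.png",c["frame"]); pickle.dump(c,open(f"{n}0.pkl","wb"))
    print(n,c["fovy"],c["cx"],c["cy"],np.round(c["R"],3).tolist(),np.round(c["t"],1).tolist())
print(bot.state())
E
```

```text
side 44.33467320888556 285.8119395822109 212.19868833069495 [[-0.965, -0.263, -0.01], [-0.166, 0.636, -0.753], [0.204, -0.725, -0.658]] [411.6, 205.3, 1115.1]
top 51.806797460020846 286.1690181387306 209.76096122798623 [[0.061, -0.998, 0.006], [-0.977, -0.061, -0.204], [0.204, 0.007, -0.979]] [-116.7, 470.8, 1204.3]
{'time': 0.1, 'joints': array([ 1.19221434,  0.38377071,  0.04384751,  1.59943152, -0.01789368,
        1.16120302, -0.04991808]), 'joint_vel': array([-2.93822697e-05, -1.34396123e-03,  4.41485904e-04, -3.65845234e-03,
       -1.20551045e-03,  7.66093427e-05, -4.44341761e-04]), 'joint_torque': array([ 2.46122014e-03, -4.34729826e+01,  1.02892824e+00, -2.50455558e+01,
        1.07776615e-02,  5.45564675e-03,  2.15681126e-05]), 'position': array([ 179.88538591, -623.76150016,  248.69485394]), 'eef_rot': array([-3.13917651e+00,  1.37434717e-04,  2.80836139e-01]), 'ft_force': array([ 0.54415258, -0.03917695,  0.32823105]), 'ft_torque': array([-0.04010885, -0.02778946, -0.03224009]), 'grasp_force': 0.0, 'opening': 85.52742309476159}
```

View pics/top0.png

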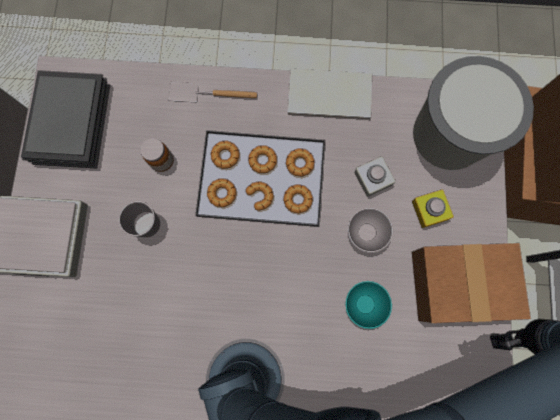

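View pics/side0.png

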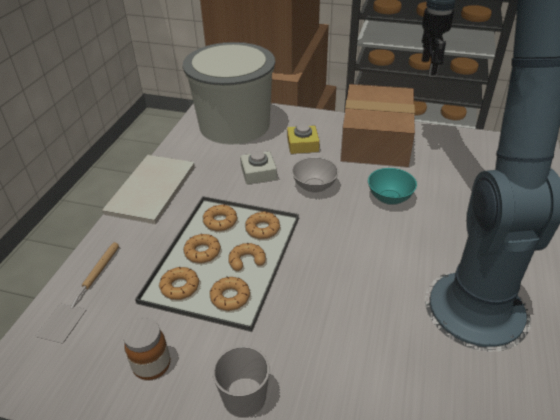

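The top view shows a white-boxed button at (376,174) and a yellow look-alike at (435,207). The steel bowl is at (370,231), the turquoise bowl at (369,304), the pot at (140,221) and the jar at (156,153). The C-shaped ring is at (260,196), and the other five rings are at (225,154), (262,159), (300,162), (222,193) and (298,199). In the side view the button is at (258,158), the bowl at (316,176) and the C ring at (247,257).

My choices are the white button, the steel bowl and the C ring. I'll check them in one close crop.

```bash
cat > h.py <<'E'
import cv2,numpy as np,pickle
def cam(n): return pickle.load(open(f"{n}0.pkl","rb"))
def ray(c,p):
    f=210/np.tan(np.radians(c["fovy"]/2)); R=np.array(c["R"]);t=np.array(c["t"])
    d=R.T@np.array([(p[0]-c["cx"])/f,(p[1]-c["cy"])/f,1]); return -R.T@t,d/np.linalg.norm(d)
def plane(c,p,z):
    o,d=ray(c,p); return o+d*(z-o[2])/d[2]
def proj(c,X):
    f=210/np.tan(np.radians(c["fovy"]/2)); q=np.array(c["R"])@X+c["t"]; return np.array([c["cx"]+f*q[0]/q[2],c["cy"]+f*q[1]/q[2]])
def tri(a,p,b,q):
    o,d=ray(a,p);u,e=ray(b,q); A=np.stack([d,-e],1); s=np.linalg.lstsq(A,u-o,rcond=None)[0]
    x,y=o+d*s[0],u+e*s[1]; return (x+y)/2,np.linalg.norm(x-y)
E
python3 - <<'E'
from h import *
T,S=cam("top"),cam("side")
# orange rings
for n,c in(("top",T),("side",S)):
    hsv=cv2.cvtColor(c["frame"],cv2.COLOR_BGR2HSV)
    m=cv2.inRange(hsv,(5,80,60),(25,255,255))
    box=(190,130,140,95) if n=="top" else (140,195,165,125)
    mm=np.zeros_like(m);x,y,w,h=box;mm[y:y+h,x:x+w]=m[y:y+h,x:x+w]
    mm=cv2.morphologyEx(mm,cv2.MORPH_CLOSE,np.ones((3,3)))
    for k in cv2.findContours(mm,cv2.RETR_EXTERNAL,cv2.CHAIN_APPROX_NONE)[0]:
        if cv2.contourArea(k)<200: continue
        (cx,cy),r=cv2.minEnclosingCircle(k);hull=cv2.contourArea(cv2.convexHull(k))
        e=cv2.fitEllipse(cv2.convexHull(k)); print(n,np.round([cx,cy,r,cv2.contourArea(k)/hull],2),"ell",np.round(e[0],1),np.round(e[1],1),"plane14",plane(c,e[0],18).round(0)[:2])
def crop(c,x,y,w,h): return cv2.resize(c["frame"][y:y+h,x:x+w],(400,300),interpolation=cv2.INTER_CUBIC)
im=np.vstack([np.hstack([crop(T,340,145,100,75),crop(T,325,197,100,75)]),np.hstack([crop(S,220,125,100,75),crop(S,265,140,100,75)])])
cv2.imwrite("pics/crop1.png",im)
im=np.hstack([crop(T,210,160,100,75),crop(S,197,220,100,75)])
cv2.imwrite("pics/crop2.png",im)
E
```

```text
top [297.64 198.57  14.44   0.97] ell [297.7 198.7] [28.2 28.7] plane14 [ 519. -119.]
top [258.47 195.47  14.54   0.69] ell [258.8 195.5] [27.3 28.5] plane14 [522.  -3.]
top [221.24 192.63  14.44   0.98] ell [221.3 192.5] [28.1 28.8] plane14 [524. 110.]
top [299.77 162.05  14.13   0.97] ell [299.7 162.2] [27.6 28.2] plane14 [ 634. -119.]
top [262.47 158.58  14.23   0.98] ell [262.3 159. ] [27.3 28.1] plane14 [636.  -5.]
top [224.54 154.15  14.08   0.98] ell [224.6 154.4] [27.3 28.1] plane14 [644. 111.]
side [229.5  293.5   19.81   0.98] ell [229.4 293.2] [33.2 39.7] plane14 [523. 114.]
side [178.5  282.5   19.81   0.98] ell [178.6 282.9] [31.7 39.5] plane14 [643. 114.]
side [246.79 258.    18.24   0.72] ell [246.5 257.4] [29.  36.8] plane14 [522.   1.]
side [201.5  248.    17.95   0.98] ell [201.5 248.1] [28.4 36.2] plane14 [636.  -1.]
side [262.23 225.5   16.84   0.98] ell [262.1 224.7] [27.2 34. ] plane14 [ 520. -117.]
side [219.42 218.    16.7    0.97] ell [219.5 217.3] [26.1 33.7] plane14 [ 634. -116.]
```

View pics/crop1.png

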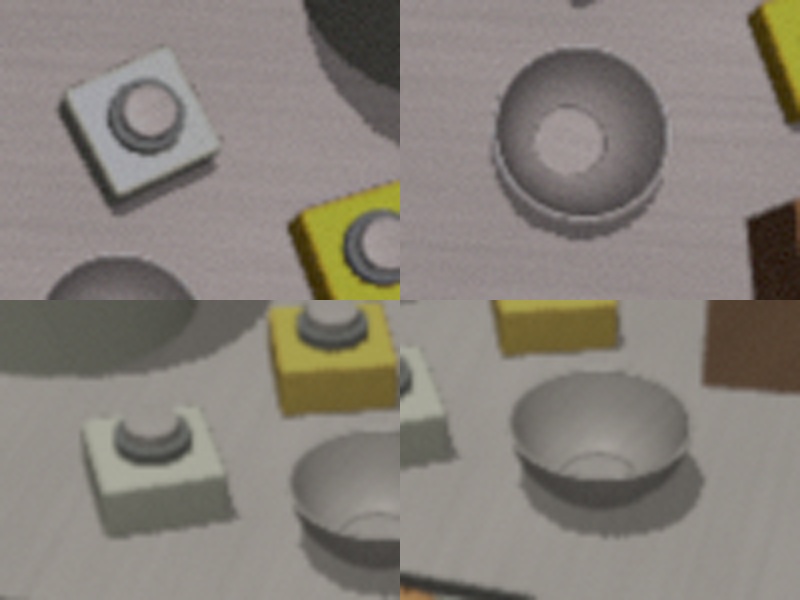

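View pics/crop2.png

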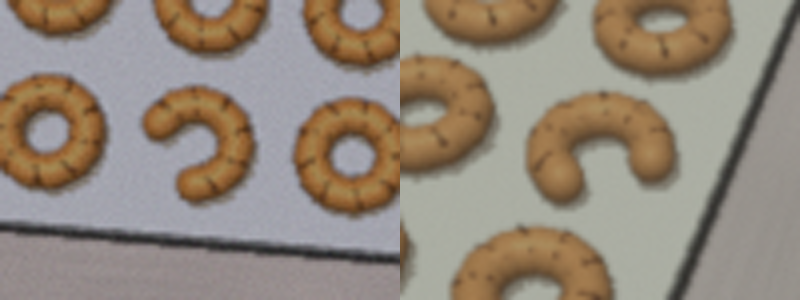

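The crops confirm the white box with a steel cap, the steel bowl and the C ring with its gap. In full-frame pixels, the cap is at about (378,172) in the top view and (258,154.5) in the side view. The bowl rim centre is at about (370.3,230.3) in the top view and (315,171) in the side view. Next I'll refine these with masks and triangulate.

Run:
```python
from h import *
T,S=cam("top"),cam("side")
def blob(c,box,lo,hi):
    x,y,w,h=box; g=cv2.cvtColor(c["frame"],cv2.COLOR_BGR2GRAY)[y:y+h,x:x+w]
    m=cv2.inRange(g,lo,hi); k=max(cv2.findContours(m,cv2.RETR_EXTERNAL,cv2.CHAIN_APPROX_NONE)[0],key=cv2.contourArea)
    e=cv2.fitEllipse(cv2.convexHull(k)); return np.array(e[0])+[x,y],np.round(e[1],1)
g=cv2.cvtColor(T["frame"],cv2.COLOR_BGR2GRAY); print(g[172,355:400:2],g[230,340:400:3]); 
for lo,hi in((40,115),(40,125)):
    print("collar top",blob(T,(365,162,24,24),lo,hi),"bowl top",blob(T,(342,205,55,56),lo,hi))
g=cv2.cvtColor(S["frame"],cv2.COLOR_BGR2GRAY); print(g[160,240:280:2],g[145:190:3,315])
for n,p,q in(("cap",(378,172),(258,154.5)),("bowl rim",(370.3,230.3),(315,171)),("ring",(258.7,195.5),(246.6,257.6))):
    X,e=tri(T,p,S,q); print(n,X.round(1),"gap",round(e,1))
print("cap z67",plane(T,(378,172),67),plane(S,(258,154.5),67)); print("bowl z55",plane(T,(370.3,230.3),55),plane(S,(315,171),55))
for n,p,q in(("jar",(151,148),(146,332)),("pot",(134,216),(243,365))): print(n,plane(T,p,95).round())
```

```text
[ 60  87 160 164 164 163  95  99 136 158 154 150 146 150 141 111 166 160
 136 143 143 139 140] [140 142 143  86  91 114 129 155 152 154 153 154 124 122 108  97  85 116
 145 146]
collar top (array([376.03507042, 174.00448895]), array([18.1, 18.6])) bowl top (array([369.4336071 , 232.54924202]), array([43.8, 48.5]))
collar top (array([376.10417747, 173.98700237]), array([18.7, 19.2])) bowl top (array([369.23125267, 232.53192139]), array([45.2, 48.2]))
[122 153 168 167 126 103  96  93  97  95  85  89 101  82 146 166 162 146
 149 150] [ 96  94  93 146 147 121 124 127 135 144 155 129 143 126  76]
cap [ 603.1 -348.6   61.3] gap 1.8
bowl rim [ 433.2 -332.7   46.1] gap 1.2
ring [522.9  -2.1  13.7] gap 0.1
cap z67 [ 602.20850373 -347.34645338   67.        ] [ 599.31783939 -340.58008586   67.        ]
bowl z55 [ 431.08686367 -331.00831076   55.        ] [ 431.36367354 -320.93769248   55.        ]
jar [624. 311.  95.]
pot [423. 333.  95.]
```

Results: cap about (601,-346,67), steel bowl about (432,-330), and C ring about (522,-3). Shut the gripper and move high toward the button.

```bash
python3 -m creep '[{"delta_pos":[0.08,0.056,0],"delta_rot":[0,0,0]},{"delta_pos":[0.08,0.056,0],"delta_rot":[0,0,0]},{"delta_pos":[0.08,0.056,0],"delta_rot":[0,0,0]},{"delta_pos":[0.08,0.056,0],"delta_rot":[0,0,0]},{"delta_pos":[0.08,0.056,0],"delta_rot":[0,0,0]}]' -1
```

```text
time: 0.72
position: [381.0, -483.2, 249.4]
eef_rot: [-3.141, 0.0, 0.281]
ft_force: [0.8, -0.8, 1.2]
opening: -0.2
grasp_force: 0.0
```

```bash
python3 -m creep '[{"delta_pos":[0.088,0.055,-0.02],"delta_rot":[0,0,0]},{"delta_pos":[0.088,0.055,-0.03],"delta_rot":[0,0,0]},{"delta_pos":[0.088,0.055,-0.05],"delta_rot":[0,0,0]},{"delta_pos":[0.088,0.055,-0.05],"delta_rot":[0,0,0]},{"delta_pos":[0.088,0.055,-0.05],"delta_rot":[0,0,0]}]'
python3 -m creep '[{"delta_pos":[0,0,-0.02],"delta_rot":[0,0,0]},{"delta_pos":[0,0,-0.02],"delta_rot":[0,0,0]},{"delta_pos":[0,0,-0.01],"delta_rot":[0,0,0]},{"delta_pos":[0,0,0],"delta_rot":[0,0,0]},{"delta_pos":[0,0,0],"delta_rot":[0,0,0]}]'
python3 - <<'E'
from bench import bot
import cv2,numpy as np
from h import *
im=[]
p=bot.state()["position"]
for n in("top","side"):
    c=bot.capture(n);f=c["frame"].copy();u,v=proj(c,p+[0,0,-19]);print(n,u,v)
    x,y=(335,125) if n=="top" else (220,85)
    cr=cv2.resize(f[y:y+90,x:x+80],(400,450),interpolation=cv2.INTER_CUBIC);cv2.circle(cr,(int((u-x)*5),int((v-y)*5)),4,(0,0,255),1);im.append(cr)
cv2.imwrite("pics/c3.png",np.hstack(im))
E
```

```text
time: 1.35
position: [600.9, -346.1, 148.6]
eef_rot: [-3.141, 0.001, 0.28]
ft_force: [0.3, -1.5, 0.0]
opening: 0.0
grasp_force: 0.0
time: 1.98
position: [599.9, -348.3, 125.9]
eef_rot: [3.14, -0.001, 0.279]
ft_force: [0.4, -0.0, 0.8]
opening: 0.3
grasp_force: 0.0
top 381.36399889506777 168.71654876597165
side 257.99529097195466 140.92067112693292
```

View pics/c3.png

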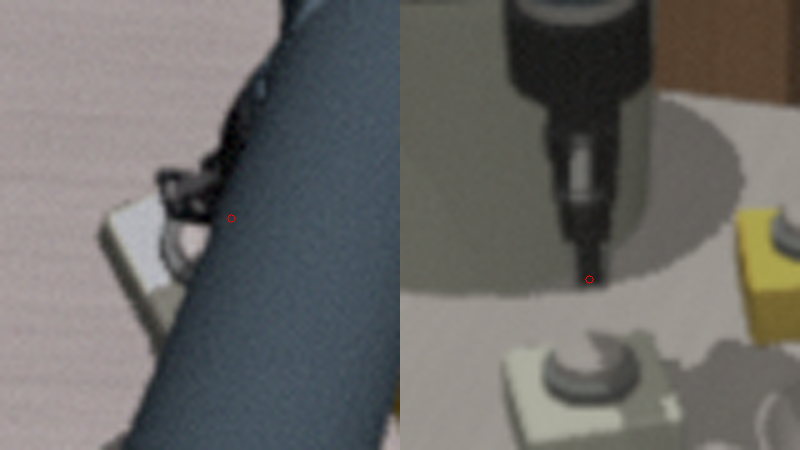

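In the side view the shut fingertips (crop 589,287) are directly above the cap (crop 590,355); in the top view the arm hides the tip. Descend slowly.

```bash
python3 -m creep '[{"delta_pos":[0.002,0.002,-0.026],"delta_rot":[0,0,0]},{"delta_pos":[0.002,0.001,-0.026],"delta_rot":[0,0,0]},{"delta_pos":[0,0,-0.016],"delta_rot":[0,0,0]},{"delta_pos":[0,0,-0.006],"delta_rot":[0,0,0]},{"delta_pos":[0,0,0],"delta_rot":[0,0,0]}]'
python3 -m creep '[{"delta_pos":[0,0,-0.003],"delta_rot":[0,0,0]},{"delta_pos":[0,0,-0.003],"delta_rot":[0,0,0]},{"delta_pos":[0,0,-0.003],"delta_rot":[0,0,0]},{"delta_pos":[0,0,0],"delta_rot":[0,0,0]},{"delta_pos":[0,0,0],"delta_rot":[0,0,0]}]'
```

```text
time: 2.7
position: [602.0, -345.5, 87.5]
eef_rot: [-3.141, 0.0, 0.281]
ft_force: [1.1, -0.4, 0.1]
opening: -0.2
grasp_force: 0.0
time: 3.32
position: [602.6, -345.8, 84.0]
eef_rot: [3.141, -0.001, 0.281]
ft_force: [-1.0, -0.3, 2.1]
opening: -0.1
grasp_force: 1.2
```

```bash
python3 -m creep '[{"delta_pos":[0,0,-0.003],"delta_rot":[0,0,0]},{"delta_pos":[0,0,-0.003],"delta_rot":[0,0,0]},{"delta_pos":[0,0,-0.003],"delta_rot":[0,0,0]},{"delta_pos":[0,0,0],"delta_rot":[0,0,0]},{"delta_pos":[0,0,0],"delta_rot":[0,0,0]}]'
```

```text
time: 3.95
position: [602.6, -345.8, 79.9]
eef_rot: [3.141, -0.001, 0.281]
ft_force: [-0.4, 0.3, 5.5]
opening: 0.1
grasp_force: 3.2
```

```bash
python3 -m creep '[{"delta_pos":[0,0,-0.003],"delta_rot":[0,0,0]},{"delta_pos":[0,0,-0.003],"delta_rot":[0,0,0]},{"delta_pos":[0,0,0],"delta_rot":[0,0,0]},{"delta_pos":[0,0,0],"delta_rot":[0,0,0]},{"delta_pos":[0,0,0],"delta_rot":[0,0,0]}]'
```

```text
time: 4.58
position: [602.6, -345.9, 79.7]
eef_rot: [3.141, -0.0, 0.281]
ft_force: [-4.8, 2.8, 16.8]
opening: -0.0
grasp_force: 8.3
```

It has bottomed out: force rose to 17 N with no further travel. Release and rise, then move high to the C ring.

```bash
python3 -m creep '[{"delta_pos":[0,0,0.03],"delta_rot":[0,0,0]},{"delta_pos":[0,0,0.05],"delta_rot":[0,0,0]},{"delta_pos":[0,0,0.06],"delta_rot":[0,0,0]},{"delta_pos":[0,0,0.06],"delta_rot":[0,0,0]},{"delta_pos":[0,0,0.02],"delta_rot":[0,0,0]}]'
python3 -m creep '[{"delta_pos":[-0.02,0.086,0],"delta_rot":[0,0,0]},{"delta_pos":[-0.02,0.086,0],"delta_rot":[0,0,0]},{"delta_pos":[-0.02,0.086,0],"delta_rot":[0,0,0]},{"delta_pos":[-0.02,0.086,0],"delta_rot":[0,0,0]},{"delta_pos":[-0.02,0.086,0],"delta_rot":[0,0,0]}]'
```

```text
time: 5.2
position: [602.8, -345.8, 187.5]
eef_rot: [3.14, -0.002, 0.281]
ft_force: [0.1, -0.0, 0.4]
opening: -0.1
grasp_force: 0.0
time: 5.82
position: [550.5, -128.9, 184.3]
eef_rot: [-3.14, 0.003, 0.281]
ft_force: [0.8, 1.1, -0.4]
opening: -0.1
grasp_force: 0.0
```

Remaining to the ring: (-28,+126).

```bash
python3 -m creep '[{"delta_pos":[-0.015,0.07,0],"delta_rot":[0,0,0]},{"delta_pos":[-0.015,0.07,0],"delta_rot":[0,0,0]},{"delta_pos":[-0.015,0.07,0],"delta_rot":[0,0,0]},{"delta_pos":[-0.012,0.042,0],"delta_rot":[0,0,0]},{"delta_pos":[0,0,0],"delta_rot":[0,0,0]}]'
python3 - <<'E'
from bench import bot
import cv2,numpy as np
from h import *
c=bot.capture("side");s=bot.state()["position"];print(s)
u,v=proj(c,s+[0,0,-19]);w=proj(c,np.array([s[0],s[1],18.]));print(u,v,w)
x,y=140,150;f=c["frame"]
cr=cv2.resize(f[y:y+150,x:x+200],(800,600),interpolation=cv2.INTER_CUBIC)
for p in((u,v),w): cv2.circle(cr,(int((p[0]-x)*4),int((p[1]-y)*4)),4,(0,0,255),1)
cv2.imwrite("pics/c4.png",cr)
E
```

```text
time: 6.45
position: [522.1, -2.3, 184.6]
eef_rot: [-3.14, 0.003, 0.285]
ft_force: [-0.1, -1.0, -0.5]
opening: 0.1
grasp_force: 0.0
[522.74868059  -4.29035486 184.88810127]
242.7463663293376 208.03270495414662 [246.82367249 255.69709283]
```

View pics/c4.png

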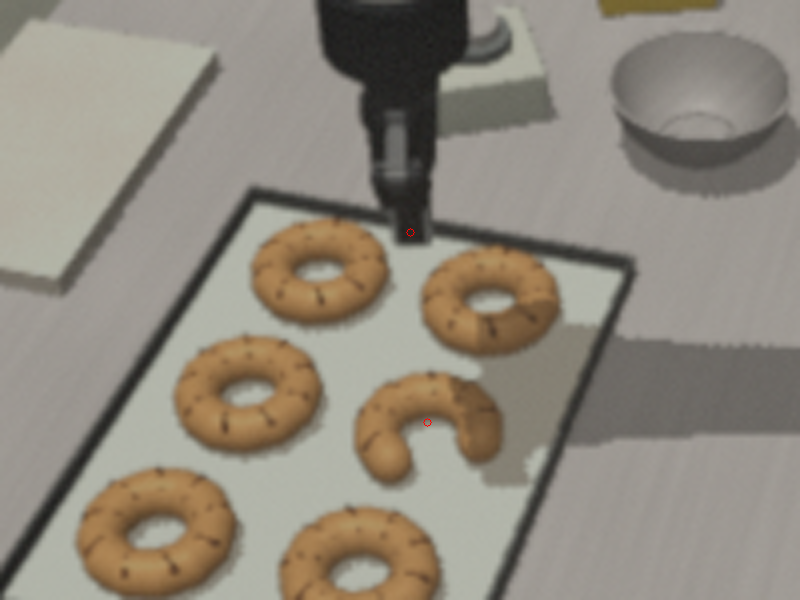

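The fingertip (crop 411,240) projects straight down to (427,422), which is the middle of the C. Descend 100 mm and dwell for just over 2 s.

```bash
python3 -m creep '[{"delta_pos":[0,0,-0.06],"delta_rot":[0,0,0]},{"delta_pos":[0,0,-0.06],"delta_rot":[0,0,0]},{"delta_pos":[0,0,-0.05],"delta_rot":[0,0,0]},{"delta_pos":[0,0,-0.03],"delta_rot":[0,0,0]},{"delta_pos":[0,0,0],"delta_rot":[0,0,0]}]'
python3 -m creep '[{"delta_pos":[0,0,0],"delta_rot":[0,0,0]},{"delta_pos":[0,0,0],"delta_rot":[0,0,0]},{"delta_pos":[0,0,0],"delta_rot":[0,0,0]},{"delta_pos":[0,0,0],"delta_rot":[0,0,0]},{"delta_pos":[0,0,0],"delta_rot":[0,0,0]}]'
python3 -m creep '[{"delta_pos":[0,0,0],"delta_rot":[0,0,0]},{"delta_pos":[0,0,0],"delta_rot":[0,0,0]},{"delta_pos":[0,0,0],"delta_rot":[0,0,0]},{"delta_pos":[0,0,0],"delta_rot":[0,0,0]},{"delta_pos":[0,0,0],"delta_rot":[0,0,0]}]'
python3 -m creep '[{"delta_pos":[0,0,0],"delta_rot":[0,0,0]},{"delta_pos":[0,0,0],"delta_rot":[0,0,0]},{"delta_pos":[0,0,0],"delta_rot":[0,0,0]},{"delta_pos":[0,0,0],"delta_rot":[0,0,0]},{"delta_pos":[0,0,0],"delta_rot":[0,0,0]}]'
python3 -m creep '[{"delta_pos":[0,0,0],"delta_rot":[0,0,0]},{"delta_pos":[0,0,0],"delta_rot":[0,0,0]},{"delta_pos":[0,0,0],"delta_rot":[0,0,0]},{"delta_pos":[0,0,0],"delta_rot":[0,0,0]},{"delta_pos":[0,0,0],"delta_rot":[0,0,0]}]'
```

```text
time: 7.12
position: [522.6, -5.8, 84.6]
eef_rot: [-3.141, 0.003, 0.279]
ft_force: [-0.0, 0.1, 0.7]
opening: 0.2
grasp_force: 0.0
time: 7.75
position: [523.7, -4.5, 86.1]
eef_rot: [3.141, -0.0, 0.281]
ft_force: [0.1, 0.2, 0.8]
opening: 0.4
grasp_force: 0.0
time: 8.38
position: [523.6, -4.5, 85.9]
eef_rot: [-3.142, 0.0, 0.281]
ft_force: [0.0, -0.0, 0.7]
opening: -0.2
grasp_force: 0.0
time: 9.0
position: [523.7, -4.5, 86.0]
eef_rot: [-3.142, -0.0, 0.281]
ft_force: [-0.5, 0.2, 0.1]
opening: -0.0
grasp_force: 0.0
time: 9.62
position: [523.6, -4.6, 86.0]
eef_rot: [3.142, 0.0, 0.281]
ft_force: [-0.2, 0.6, -0.1]
opening: 0.0
grasp_force: 0.0
```

```bash
python3 -m creep '[{"delta_pos":[0,0,0.04],"delta_rot":[0,0,0]},{"delta_pos":[0,0,0.06],"delta_rot":[0,0,0]},{"delta_pos":[0,0,0.06],"delta_rot":[0,0,0]},{"delta_pos":[0,0,0.04],"delta_rot":[0,0,0]},{"delta_pos":[-0.02,-0.05,0],"delta_rot":[0,0,0]}]'
python3 -m creep '[{"delta_pos":[-0.022,-0.08,0],"delta_rot":[0,0,0]},{"delta_pos":[-0.022,-0.08,0],"delta_rot":[0,0,0]},{"delta_pos":[-0.022,-0.08,0],"delta_rot":[0,0,0]},{"delta_pos":[-0.022,-0.08,0],"delta_rot":[0,0,0]},{"delta_pos":[-0.022,-0.08,0],"delta_rot":[0,0,0]}]'
python3 -m creep '[{"delta_pos":[-0.022,-0.08,0],"delta_rot":[0,0,0]},{"delta_pos":[-0.022,-0.08,0],"delta_rot":[0,0,0]},{"delta_pos":[-0.01,-0.04,0],"delta_rot":[0,0,0]},{"delta_pos":[0,0,0],"delta_rot":[0,0,0]},{"delta_pos":[0,0,0],"delta_rot":[0,0,0]}]'
python3 - <<'E'
from bench import bot
import cv2,numpy as np
from h import *
c=bot.capture("side");s=bot.state()["position"];print(s)
u,v=proj(c,s+[0,0,-19]);w=proj(c,np.array([s[0],s[1],55.]))
x,y=240,90;f=c["frame"]
cr=cv2.resize(f[y:y+120,x:x+160],(800,600),interpolation=cv2.INTER_CUBIC)
for p in((u,v),w): cv2.circle(cr,(int((p[0]-x)*5),int((p[1]-y)*5)),4,(0,0,255),1);print((p-np.array([x,y]))*5)
cv2.imwrite("pics/c5.png",cr)
E
```

```text
time: 10.25
position: [516.1, -27.1, 188.6]
eef_rot: [3.141, -0.006, 0.286]
ft_force: [-0.1, -0.1, -0.2]
opening: -0.0
grasp_force: 0.0
time: 10.88
position: [458.2, -230.7, 186.1]
eef_rot: [3.141, -0.0, 0.281]
ft_force: [-0.2, -0.0, 0.3]
opening: 0.2
grasp_force: 0.0
time: 11.5
position: [432.1, -328.0, 185.8]
eef_rot: [-3.14, -0.0, 0.282]
ft_force: [0.6, 0.4, 0.7]
opening: -0.4
grasp_force: 0.0
[ 432.39693465 -327.65303958  185.81821755]
[381.83756897 222.75041028]
[375.88186687 397.59036093]
```

View pics/c5.png

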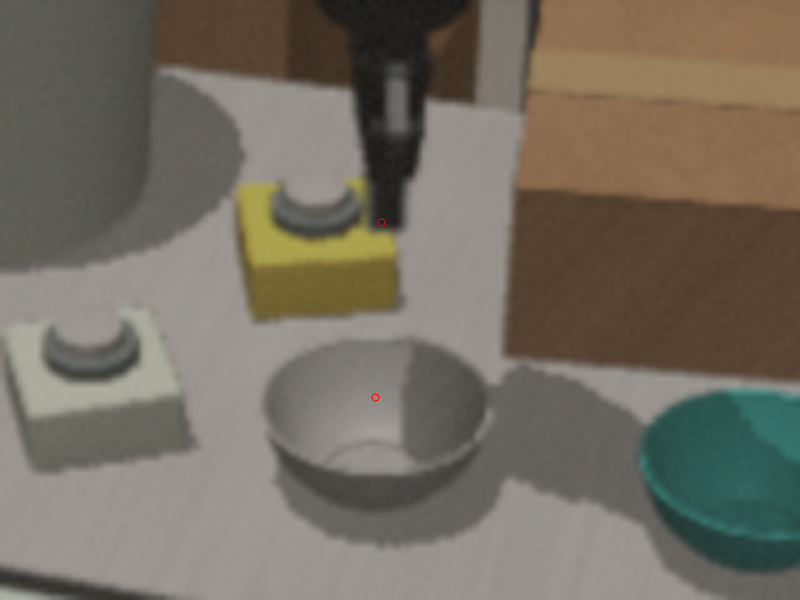

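The rim centre (crop 377,402) agrees with the projected tool point (376,398). Descend 75 mm and dwell.

```bash
python3 -m creep '[{"delta_pos":[0,0,-0.05],"delta_rot":[0,0,0]},{"delta_pos":[0,0,-0.05],"delta_rot":[0,0,0]},{"delta_pos":[0,0,-0.03],"delta_rot":[0,0,0]},{"delta_pos":[0,0,-0.02],"delta_rot":[0,0,0]},{"delta_pos":[0,0,0],"delta_rot":[0,0,0]}]'
python3 -m creep '[{"delta_pos":[0,0,0],"delta_rot":[0,0,0]},{"delta_pos":[0,0,0],"delta_rot":[0,0,0]},{"delta_pos":[0,0,0],"delta_rot":[0,0,0]},{"delta_pos":[0,0,0],"delta_rot":[0,0,0]},{"delta_pos":[0,0,0],"delta_rot":[0,0,0]}]'
python3 -m creep '[{"delta_pos":[0,0,0],"delta_rot":[0,0,0]},{"delta_pos":[0,0,0],"delta_rot":[0,0,0]},{"delta_pos":[0,0,0],"delta_rot":[0,0,0]},{"delta_pos":[0,0,0],"delta_rot":[0,0,0]},{"delta_pos":[0,0,0],"delta_rot":[0,0,0]}]'
python3 -m creep '[{"delta_pos":[0,0,0],"delta_rot":[0,0,0]},{"delta_pos":[0,0,0],"delta_rot":[0,0,0]},{"delta_pos":[0,0,0],"delta_rot":[0,0,0]},{"delta_pos":[0,0,0],"delta_rot":[0,0,0]},{"delta_pos":[0,0,0],"delta_rot":[0,0,0]}]'
python3 -m creep '[{"delta_pos":[0,0,0],"delta_rot":[0,0,0]},{"delta_pos":[0,0,0],"delta_rot":[0,0,0]},{"delta_pos":[0,0,0],"delta_rot":[0,0,0]},{"delta_pos":[0,0,0],"delta_rot":[0,0,0]},{"delta_pos":[0,0,0],"delta_rot":[0,0,0]}]'
python3 -c "
from bench import bot
print(bot.state()['position'],bot.hand_in())"
```

```text
time: 12.18
position: [431.6, -329.0, 110.5]
eef_rot: [-3.141, 0.001, 0.282]
ft_force: [-0.8, 0.2, -0.2]
opening: 0.3
grasp_force: 0.0
time: 12.8
position: [431.7, -329.6, 111.1]
eef_rot: [3.141, -0.0, 0.281]
ft_force: [-0.1, 0.6, -1.0]
opening: 0.0
grasp_force: 0.0
time: 13.42
position: [431.7, -329.5, 111.0]
eef_rot: [-3.142, -0.0, 0.281]
ft_force: [-0.4, -0.4, -0.0]
opening: 0.2
grasp_force: 0.0
time: 14.05
position: [431.7, -329.5, 111.0]
eef_rot: [3.142, -0.0, 0.281]
ft_force: [0.4, -0.0, 0.5]
opening: -0.1
grasp_force: 0.0
time: 14.68
position: [431.6, -329.5, 111.0]
eef_rot: [-3.142, -0.0, 0.281]
ft_force: [-0.3, 0.3, 0.7]
opening: 0.1
grasp_force: 0.0
the job is handed in; nothing more can be done
[ 431.62923226 -329.54730413  110.9640018 ] None
```

I pressed the white call button fully in and released it, dwelt over the C-shaped ring and then over the steel scrap bowl for just over 2 s each, and handed in at about 15 s still pointing at the bowl; no verdict came back.

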